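# Disinfect the centrifuge: wet the pad, then hold the sprung lid open

## Task

Help a colleague wipe out the small centrifuge: first, with its lid still shut, press the nozzle cap of the disinfectant canister all the way down onto its spring and let it come right back up. Then lift the centrifuge's spring-shut lid and hold it open at about 60 degrees from closed with the gripper, finishing while still holding it there: it falls shut if let go. Leave the tube racks and the beaker where they are.

Things in the scene. Friction and masses are not known exactly. Their poses are not given: they have to be found in the camera images.
- centrifuge: Small benchtop centrifuge, fixed to the bench: grey box 190 (x) x 200 (y) x 115 mm high, open-topped with a rotor inside, covered by the lid. Origin: centre of its underside. x points from the front (panel, lid handle) to the back (hinge), y parallel to the hinge line, z up. Turned up to 20 degrees either way from facing the robot; stands left or right of the canister.
- lid: Flat white lid with a clear window: 180 mm from hinge line to front edge, 200 mm wide, 12 mm thick, about 0.35 kg. Origin: middle of the hinge line, at the lid's underside; the lid extends along its own -x, y along the hinge line, z out of its upper face. A handle stands out from the middle of its front edge (lid_handle).
- lid_handle (a point): Centre of the lid's handle: black round bar, 20 mm diameter, 32 mm long, parallel to the hinge line, on a 12 mm wide steel arm 38 mm out from the lid's front edge; 218 mm from the hinge line, 6 mm above the lid's underside, 122 mm above the bench when shut. Clear but for the arm; pinched across its flat ends (fingers closing along the hinge line) it swivels in the pads. Moves with the lid.
- hinge_axis (a point): Middle of the hinge line, fixed on the centrifuge: 85 mm behind its centre and 115.5 mm above the bench. Its y axis is the hinge line (horizontal); its axes are those of the centrifuge.
- lid_hinge (a joint): Opening angle of the lid in rad: 0 shut, 1.047 = 60 degrees, at most 1.75; grows as the front edge and handle rise and swing back. A spring and the lid's weight always pull it shut: about 2 to 3 N at the handle when shut, 3 to 4 N at 60 degrees.
- dispenser: Disinfectant canister, fixed to the bench: white bottle 66 mm in diameter on a square dark foot 110 mm wide; neck top 150 mm above the bench; a small steel dish with a pad lies in front of the foot under the spout. Origin: centre of the foot's underside on the bottle's axis; x points away from the spout and dish, z up.
- cap_top (a point): Centre of the flat top of the canister's grey nozzle cap: a disc 36 mm in diameter with a thin spout on one side. Its top is 178 mm above the bench when up. It moves with the cap.
- cap (a joint): How far the nozzle cap is pressed down, in m: 0 up, 0.010 fully down. The spring needs about 2 N to start and 7 N for the full stroke, and brings it back up.
- tube_rack: Bystander, loose: white rack 60 x 240 x 70 mm holding nine capped tubes that reach 98 mm. Origin: centre of its underside.
- spare_rack: Bystander, loose: empty blue rack 60 x 200 x 70 mm. Origin: centre of its underside.
- beaker: Bystander, loose: clear plastic beaker, 68 mm rim diameter, 70 mm high. Origin: centre of its underside.

How it is judged:
On the way, in this order (a step that is already met when the one before it is completed fails the run):
1. the nozzle cap is pressed down at least 7 of its 10 mm while the lid is shut (under 0.1 rad) (value of joint cap above 0.007 m and value of joint lid_hinge below 0.1 rad), for 0.1 s.
2. the cap has come back up (within 2 mm), the lid still shut (value of joint cap below 0.002 m and value of joint lid_hinge below 0.1 rad), for 0.1 s.
3. the fingers hold the lid open between 53 and 67 degrees (value of joint lid_hinge between 0.925 and 1.169 rad and contact force between the fingers and lid above 1 N), for 0.2 s.
At the end, for the whole second after the job is handed in: The lid stands still (under 0.1 rad/s) at 60 degrees, give or take 7, held by the fingers (more than 1 N on the lid) and by nothing else; the nozzle cap is up (within 2 mm); racks and beaker are within 30 mm of where they began (all of step 3 and velocity of joint lid_hinge between -0.1 and 0.1 rad/s and contact force between lid and beaker below 0.1 N and contact force between lid and tube_rack below 0.1 N and contact force between lid and spare_rack below 0.1 N and value of joint cap below 0.002 m and distance of each of beaker, tube_rack, spare_rack from where it was at the start of the episode below 0.03 m); the arm keeps its last pose, push and grip.
It fails at once if a rack or the beaker is pushed more than 30 mm away or the beaker is tipped over (distance of any of beaker, tube_rack, spare_rack from where it was at the start of the episode above 0.03 m or angle between beaker's own z axis and vertical above 0.5 rad).
It also fails if it takes over 48 s, if anything falls off the work surface, if the arm or the gripper's body presses on something with over 40 N, if the wrist force passes 120 N, or if a joint passes its speed limit or range.

## Robot

A 7-joint arm with a two-finger parallel gripper is mounted at the origin on the work surface. World frame = base frame: x ahead of the robot, y to its left, z up, the work surface at z = 0. Lengths are in m, angles in rad, forces in N, time in s.
With the tool pointing down it reaches from about 0.4 to 0.85 m from the base axis. Payload 10.4 kg.
Tool frame: the origin (TCP) lies midway between the tips of the shut fingers; the grasp point (between the pads) lies 19 mm behind it; z points along the fingers, y is the line along which they close (so a half turn about z gives the same grasp; the last joint's range is limited). The gripper opens to 85 mm and grips with 20 to 120 N. Pads are 22 mm wide; open, the fingers measure 114 mm over their backs; the gripper's body (76 mm by 85 mm) begins 54 mm behind the grasp point. The pads swing forward as they close: fully open they stand 13 mm farther back than shut.
Start: joints at [-1.151, 0.332, -0.065, 1.46, 0.022, 1.35, -0.088], TCP at [0.268, 0.565, 0.231] pointing down, gripper open.
Joint ranges: [-2.6, 2.6], [-0.5, 2.12], [-1.47, 1.34], [0.16, 2.42], [-1.27, 4.41], [0.06, 2.06], [-2.6, 2.6]. Speed limits (rad/s): [2.22, 2.22, 2.79, 2.79, 3.14, 3.14, 3.14].

## Interface

Orientations are given as [roll, pitch, yaw] about the fixed x, y, z axes, in that order (R = Rz(yaw) Ry(pitch) Rx(roll)).
In Python, from station import * gives the robot as it stands.
- The arm moves only by the tool shift_gripper, called after "Call:" by a JSON object that holds its "fn" and its "kwargs". Schema: {"type":"object","properties":{"plan":{"type":"array","items":{"type":"array","items":{"type":"number"},"minItems":7,"maxItems":7},"minItems":1,"maxItems":5},"grip_n":{"type":"number"},"only":{"type":"string"},"quiet":{"type":"boolean"},"lines":{"type":"string"}},"required":["plan"],"additionalProperties":false}. plan is a list of rows, 1 to 5 of them, each of 7 numbers: a rotation vector rx, ry, rz in units of 0.1 rad, then dx, dy, dz in units of 20 mm, then the finger opening in m; each row shifts and turns the commanded pose from where the row before left it, along the tool's axes as they then stand; what a row does not reach is not made up. A row lasts 1/8 s, in which the tool goes at most 0.0625 m and 0.188 rad, less where a joint would pass 70% of its speed; a pose out of reach is approached as far as the arm can. The fingers move at their own pace and stop on an object; grip_n is the grip in N (left out, the last holds). Time passes only in rows, so rows that do not move let the fingers close. The tool returns the time, the measured TCP pose, the force, the opening and the grip force at its end. only (a regular expression) keeps the lines of the reply that match it, lines (a string "A,B") keeps lines A to B, and quiet returns only ok. Input that does not fit is refused with a message, and nothing moves.
- get_state(): the state, without advancing time (a new reading comes with each control period).
- get_image(name): name is "scene" or "top"; returns a dict with "image" (420x560x3 uint8, red, green, blue), "mtx" (3x3 intrinsics, pixels), "rvec" (rotation vector, rad) and "tvec" (3), from world to camera coordinates, as OpenCV has them. Camera axes: x right, y down, z forward; pixel columns grow to the right and rows downward; lengths in m; the calibration is good to about 2 mm. A picture is of the moment at which its call begins. There is no depth.
- sign_off(): hands the job in; it is judged then, once.
The state is a dict: "clock": time; "q": joint angles; "qvel": joint speeds; "tau": joint torques, N m; "eef_pos": TCP position; "tool_rot": TCP orientation; "ft_force": force on the tool from outside, world axes, zero at the start; "torque": the same for the moment, N m; "grip_width": finger opening in m; "grasp_force": force on a finger pad.
Only numpy, scipy, OpenCV 4.12 (cv2) and the standard library are available. Lean on these libraries where they do the work, as an engineer would, in place of code of your own. Each camera call takes 0.05 s, during which the arm holds its last target. There are 200 camera calls.

## Working session

There is one attempt and no reset: what is moved stays moved. The work goes in short steps, Python scripts to look and compute and a tool call to move; the robot and the scene stay as the last step left them, time stands still between calls to the robot, and variables do not carry over. Pictures are saved under pics/ and viewed, at most 10 in all, crops included, and the job is handed in when it is done.

```bash
mkdir -p pics; ls; python3 - <<'E'
from station import *
import cv2,numpy as np
for n in("scene","top"):
    d=get_image(n); cv2.imwrite(f"pics/{n}0.png",d["image"][:,:,::-1]); np.savez(f"{n}0.npz",**d)
    R=cv2.Rodrigues(np.array(d["rvec"]))[0]; print(n,(-R.T@np.array(d["tvec"]).ravel()).round(3),np.array(d["mtx"])[0].round(1),R[2].round(2))
s=get_state();print({k:np.round(v,3) for k,v in s.items()})
E
```

```text
pics
scene [1.374 0.456 0.712] [426.6   0.  284.2] [-0.73 -0.42 -0.53]
top [0.413 0.019 1.761] [509.9   0.  273.9] [ 0.1  -0.02 -1.  ]
{'clock': np.float64(0.1), 'q': array([-1.151,  0.333, -0.065,  1.461,  0.022,  1.35 , -0.089]), 'qvel': array([-0.   , -0.002,  0.001, -0.003,  0.001, -0.001,  0.001]), 'tau': array([ 1.0000e-03, -6.2675e+01,  4.9000e-02, -3.9243e+01,  1.6000e-02,
        7.0000e-03,  0.0000e+00]), 'eef_pos': array([0.268, 0.564, 0.231]), 'tool_rot': array([-3.14 ,  0.   ,  2.699]), 'ft_force': array([-0.989,  0.74 , -0.422]), 'torque': array([-0.014, -0.021,  0.004]), 'grasp_force': np.float64(0.0), 'grip_width': np.float64(0.085)}
```

View pics/scene0.png

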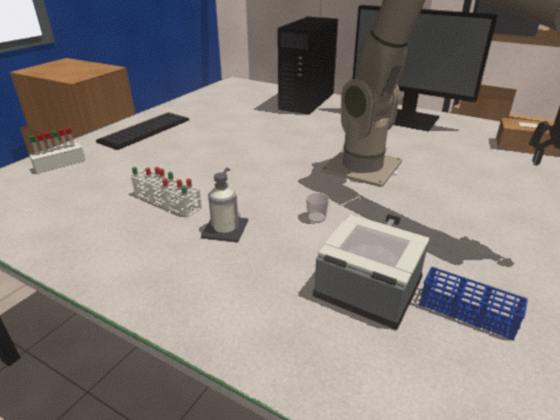

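View pics/top0.png

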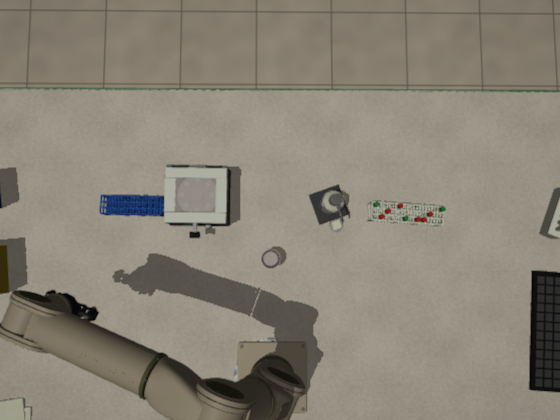

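The scene view has the canister at (222,205), with its cap at (221,180). The centrifuge lid is at (372,250), its handle at (393,220), the beaker at (317,208) and the blue rack at (473,302). In the top view the lid is at (198,195), the handle bar at (195,234), the cap at (336,199) and the beaker at (271,258). I'll enlarge the key parts.

```bash
python3 - <<'E'
import cv2,numpy as np
t=cv2.imread("pics/top0.png");s=cv2.imread("pics/scene0.png")
def c(im,x,y,k=8,w=48,h=36):
    o=cv2.resize(im[y:y+h,x:x+w],None,fx=k,fy=k,interpolation=cv2.INTER_CUBIC)
    for i in range(0,w,10): cv2.putText(o,str(x+i),(i*k,10),0,.35,(0,0,255)); cv2.line(o,(i*k,12),(i*k,18),(0,0,255))
    for i in range(0,h,10): cv2.putText(o,str(y+i),(0,i*k+4),0,.35,(255,0,0)); cv2.line(o,(26,i*k),(32,i*k),(255,0,0))
    return o
a=np.hstack([c(t,172,215),c(t,310,180)]);b=np.hstack([c(s,370,200),c(s,200,165)])
cv2.imwrite("pics/m.png",np.vstack([a,b]))
E
```

```text
(no output)
```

View pics/m.png

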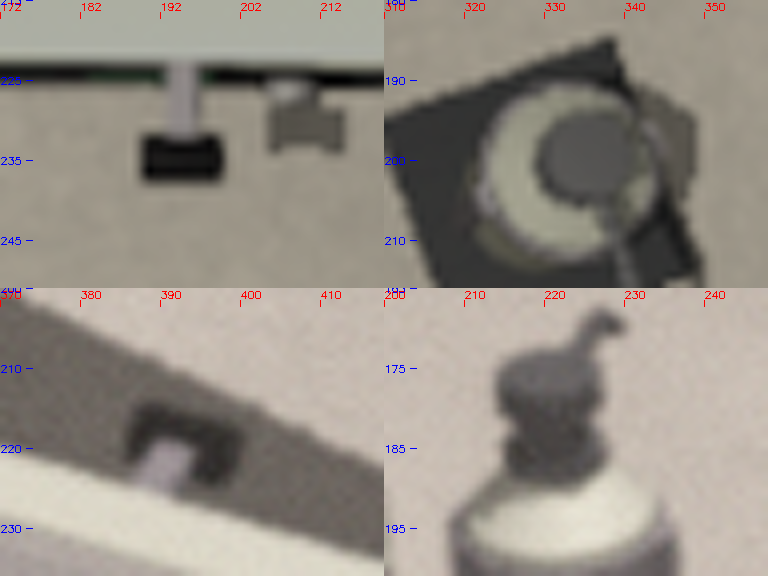

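The mosaic puts the handle bar at about (194.3,234.3) in the top view and (393,219.5) in the scene view. The cap's top disc is at about (335.2,199.4) and (220.7,175.8). Next I triangulate both and get the lid's yaw from a white mask.

```bash
cat > h.py <<'E'
import cv2,numpy as np
def cam(n):
    d=np.load(n+"0.npz"); return d["image"],d["mtx"],cv2.Rodrigues(d["rvec"])[0],d["tvec"].ravel()
T=cam("top");S=cam("scene")
def tri(a,b):
    P=[c[1]@np.c_[c[2],c[3]] for c in(T,S)]
    X=cv2.triangulatePoints(*P,np.float64(a).reshape(2,1),np.float64(b).reshape(2,1)).ravel();return X[:3]/X[3]
def plane(c,p,z):
    o=-c[2].T@c[3]; d=c[2].T@np.linalg.solve(c[1],np.r_[p,1.]); return o+d*(z-o[2])/d[2]
E
python3 - <<'E'
from h import *
r=lambda v:np.round(v,4)
for n,a,b,z in(("handle",(194.3,234.3),(392.5,219.3),.122),("cap",(335.,199.2),(220.3,175.5),.178)):
    print(n,"tri",r(tri(a,b)),"top@z",r(plane(T,a,z)),"scene@z",r(plane(S,b,z)))
im=T[0].astype(int); m=((im.min(2)>165)&(im[...,1]>im[...,0]-5)).astype(np.uint8)*255
m[:,:150]=0;m[:,250:]=0;m[:150]=0;m[245:]=0
c=max(cv2.findContours(m,0,2)[0],key=cv2.contourArea); box=cv2.boxPoints(cv2.minAreaRect(c)); W=np.array([plane(T,p,.1275) for p in box])
print(r(box),"\n",r(W)); 
for i in range(4): e=W[(i+1)%4]-W[i];print(r(np.linalg.norm(e)),np.degrees(np.arctan2(e[1],e[0])))
hl=[plane(T,p,.122) for p in((189.3,234.5),(199.3,234.2))];print(r(hl))
print("lid centre",r(W.mean(0)))
for p in [(271,258)]: print("beaker",r(plane(T,p,.07)))
print("rack corners",[r(plane(T,p,.07)) for p in((100,205),(165,205))])
E
```

```text
handle tri [0.4718 0.249  0.1201] top@z [0.4719 0.2482 0.122 ] scene@z [0.4743 0.2504 0.122 ]
cap tri [ 0.5805 -0.1972  0.1754] top@z [ 0.5803 -0.197   0.178 ] scene@z [ 0.5843 -0.1937  0.178 ]
[[218. 221.]
 [218. 221.]
 [201. 221.]
 [201. 221.]] 
 [[0.5144 0.1724 0.1275]
 [0.5144 0.1724 0.1275]
 [0.5143 0.2267 0.1275]
 [0.5143 0.2267 0.1275]]
0.0 0.0
0.0543 90.11685521415778
0.0 0.0
0.0543 -89.88314478584223
[[0.4712 0.2642 0.122 ]
 [0.4723 0.2322 0.122 ]]
lid centre [0.5143 0.1996 0.1275]
beaker [0.3961 0.0019 0.07  ]
rack corners [array([0.5702, 0.5688, 0.07  ]), array([0.5708, 0.3541, 0.07  ])]
```

Careful with the scale: shifts go in units of 20 mm and turns go in units of 0.1 rad. That gives: -0.147 rad is -1.47.

```bash
python3 - <<'E'
from h import *
r=lambda v:np.round(v,4)
im=T[0].astype(int)
print(im[172,190],im[180,170],im[195,195],im[240,180])
m=((im[...,1]>=im[...,0]-1)&(im.min(2)>120)).astype(np.uint8)*255
m[:,:150]=0;m[:,250:]=0;m[:150]=0;m[245:]=0
c=max(cv2.findContours(m,0,2)[0],key=cv2.contourArea); box=cv2.boxPoints(cv2.minAreaRect(c)); W=np.array([plane(T,p,.1275) for p in box])
print(r(box),"\n",r(W),r(W.mean(0)))
for i in range(4): e=W[(i+1)%4]-W[i];print(r(np.linalg.norm(e)),np.degrees(np.arctan2(e[1],e[0])))
E
```

```text
[172 174 159] [172 174 160] [146 139 132] [154 148 134]
[[164. 167.]
 [226. 167.]
 [226. 222.]
 [164. 222.]] 
 [[0.6887 0.3486 0.1275]
 [0.6894 0.1486 0.1275]
 [0.5112 0.1468 0.1275]
 [0.5108 0.3447 0.1275]] [0.6001 0.2472 0.1275]
0.2 -89.78797466183487
0.1782 -179.426093644209
0.198 90.11511094474731
0.1779 1.234855771460394
```

Call:
{"fn": "shift_gripper", "kwargs": {"plan": [[0,0,-1.47,0,0,0,0],[0,0,-1.47,0,0,0,0],[0,0,-1.47,0,0,0,0]], "grip_n": 20}}

```text
clock: 0.48
eef_pos: [0.2677, 0.5646, 0.2308]
tool_rot: [-3.141, -0.0, -3.138]
ft_force: [0.7, -0.5, -0.4]
grip_width: 0.0319
grasp_force: 0.0
```

Converted, -0.0544 m is -2.72, -0.0223 m is -1.115.

Call:
{"fn": "shift_gripper", "kwargs": {"plan": [[0,0,0,-1.115,-2.72,0,0],[0,0,0,-1.115,-2.72,0,0],[0,0,0,-1.115,-2.72,0,0],[0,0,0,-1.115,-2.72,0,0],[0,0,0,-1.115,-2.72,0,0]]}}

```text
clock: 1.1
eef_pos: [0.3792, 0.2905, 0.2312]
tool_rot: [3.142, -0.0, 3.14]
ft_force: [1.0, 0.0, -0.1]
grip_width: -0.0
grasp_force: 0.0
```

Call:
{"fn": "shift_gripper", "kwargs": {"plan": [[0,0,0,-1.115,-2.72,0,0],[0,0,0,-1.115,-2.72,0,0],[0,0,0,-1.115,-2.72,0,0],[0,0,0,-1.115,-2.72,0,0],[0,0,0,-1.115,-2.72,0,0]]}}

```text
clock: 1.72
eef_pos: [0.4901, 0.0185, 0.2312]
tool_rot: [3.141, 0.0, 3.14]
ft_force: [0.7, 0.8, -0.2]
grip_width: 0.0002
grasp_force: 0.0
```

Converted, -0.0538 m is -2.69, -0.0227 m is -1.135.

Call:
{"fn": "shift_gripper", "kwargs": {"plan": [[0,0,0,-1.135,-2.69,0,0],[0,0,0,-1.135,-2.69,0,0],[0,0,0,-1.135,-2.69,0,0],[0,0,0,-1.135,-2.69,0,0],[0,0,0,0,0,1.5,0]]}}

```text
clock: 2.35
eef_pos: [0.581, -0.2008, 0.2021]
tool_rot: [-3.138, 0.003, 3.133]
ft_force: [0.4, 1.8, -1.5]
grip_width: -0.0
grasp_force: 0.0
```

Call:
{"fn": "shift_gripper", "kwargs": {"plan": [[0,0,0,0,0,0.75,0],[0,0,0,0,0,0.2,0],[0,0,0,0,0,0,0]]}}

```text
clock: 2.72
eef_pos: [0.5805, -0.1942, 0.1829]
tool_rot: [3.141, 0.001, 3.141]
ft_force: [-1.5, 0.0, 0.2]
grip_width: -0.0002
grasp_force: 0.0
```

Converted, 0.004 m is 0.2, -0.0025 m is -0.125.

Call:
{"fn": "shift_gripper", "kwargs": {"plan": [[0,0,0,0,-0.125,0.2,0],[0,0,0,0,0,0.2,0],[0,0,0,0,0,0,0]]}}

```text
clock: 3.1
eef_pos: [0.5807, -0.1977, 0.1748]
tool_rot: [-3.141, 0.001, 3.14]
ft_force: [0.6, -0.6, 4.1]
grip_width: 0.0001
grasp_force: 1.8
```

Call:
{"fn": "shift_gripper", "kwargs": {"plan": [[0,0,0,0,0,0.15,0],[0,0,0,0,0,0.1,0],[0,0,0,0,0,0,0]]}}

```text
clock: 3.48
eef_pos: [0.5807, -0.1977, 0.1697]
tool_rot: [-3.141, 0.001, 3.14]
ft_force: [2.1, -0.2, 6.2]
grip_width: 0.0002
grasp_force: 3.0
```

```bash
python3 - <<'E'
from station import *
print(get_state()["ft_force"].round(2))
E
```

```text
[ 2.15 -0.23  6.18]
```

Converted, 0.0015 m is 0.075.

Call:
{"fn": "shift_gripper", "kwargs": {"plan": [[0,0,0,0,0,0.075,0],[0,0,0,0,0,0.075,0],[0,0,0,0,0,0,0],[0,0,0,0,0,0,0]]}}

```text
clock: 3.98
eef_pos: [0.5807, -0.1978, 0.168]
tool_rot: [3.141, 0.002, 3.14]
ft_force: [-2.7, 1.6, 16.3]
grip_width: 0.0001
grasp_force: 8.2
```

The force has jumped to 16 N at z = 0.168, so the cap is at the bottom of its stroke. I lift off, then travel to the handle.

Call:
{"fn": "shift_gripper", "kwargs": {"plan": [[0,0,0,0,0,-0.75,0],[0,0,0,0,0,-1.5,0],[0,0,0,0,0,-1.25,0],[0,0,0,0,0,0,0]]}}

```text
clock: 4.47
eef_pos: [0.5807, -0.1978, 0.2378]
tool_rot: [-3.141, 0.002, 3.14]
ft_force: [0.3, 0.1, -0.7]
grip_width: 0.0001
grasp_force: 0.0
```

Call:
{"fn": "shift_gripper", "kwargs": {"plan": [[0,0,0,0.68,2.785,0,0.06],[0,0,0,0.68,2.785,0,0.06],[0,0,0,0.68,2.785,0,0.06],[0,0,0,0.68,2.785,0,0.06],[0,0,0,0.68,2.785,0,0.06]]}}

```text
clock: 5.1
eef_pos: [0.5113, 0.0828, 0.2351]
tool_rot: [-3.141, -0.002, 3.14]
ft_force: [0.7, 0.4, 0.3]
grip_width: 0.06
grasp_force: 0.0
```

Call:
{"fn": "shift_gripper", "kwargs": {"plan": [[0,0,0,0.68,2.785,0,0.06],[0,0,0,0.68,2.785,0,0.06],[0,0,0,0.68,2.785,0,0.06],[0,0,0,0,0,0,0.06],[0,0,0,0,0,0,0.06]]}}

```text
clock: 5.72
eef_pos: [0.4719, 0.2476, 0.2352]
tool_rot: [-3.14, -0.001, 3.14]
ft_force: [0.9, 0.3, 0.4]
grip_width: 0.0599
grasp_force: 0.0
```

```bash
python3 - <<'E'
from station import *
import cv2,numpy as np
t=get_image("top")["image"][:,:,::-1][150:270,120:360];s=get_image("scene")["image"][:,:,::-1][120:280,180:450]
cv2.imwrite("pics/n.png",np.vstack([cv2.resize(t,(600,300)),cv2.resize(s,(506,300)) if 0 else cv2.resize(s,(600,300))]))
print(get_state()["eef_pos"].round(4))
E
```

```text
[0.4725 0.2468 0.2358]
```

View pics/n.png

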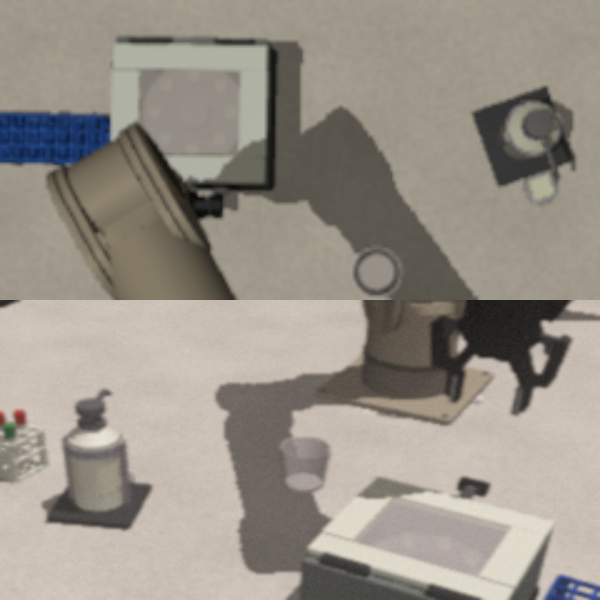

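The cap is back up, the scene is untouched, and the open fingers straddle the handle from above. I descend in steps and check for contact.

Converted, 0.0015 m is 0.075, 0.04 m is 2.

Call:
{"fn": "shift_gripper", "kwargs": {"plan": [[0,0,0,0,0.075,2,0.06],[0,0,0,0,0,2,0.06],[0,0,0,0,0,1.25,0.06],[0,0,0,0,0,0,0.06]]}}

```text
clock: 6.32
eef_pos: [0.4716, 0.2479, 0.1297]
tool_rot: [-3.139, -0.003, 3.138]
ft_force: [0.0, 0.5, 0.3]
grip_width: 0.0604
grasp_force: 0.0
```

Call:
{"fn": "shift_gripper", "kwargs": {"plan": [[0,0,0,0,0,0.75,0.06],[0,0,0,0,0,0.75,0.06],[0,0,0,0,0,0,0.06]]}}

```text
clock: 6.7
eef_pos: [0.4716, 0.2494, 0.1002]
tool_rot: [-3.141, -0.002, 3.14]
ft_force: [0.5, -0.0, 0.3]
grip_width: 0.0598
grasp_force: 0.0
```

Call:
{"fn": "shift_gripper", "kwargs": {"plan": [[0,0,0,0,0,0,0.02],[0,0,0,0,0,0,0.02],[0,0,0,0,0,0,0.02],[0,0,0,0,0,0,0.02],[0,0,0,0,0,0,0.02]], "grip_n": 40}}

```text
clock: 7.32
eef_pos: [0.4725, 0.2505, 0.1017]
tool_rot: [3.14, 0.001, 3.14]
ft_force: [1.0, 4.9, 1.2]
grip_width: 0.0313
grasp_force: 43.8
```

Converted, -0.019 m is -0.95, -0.0188 m is -0.94.

Call:
{"fn": "shift_gripper", "kwargs": {"plan": [[0,0,0,-0.07,0.05,-0.95,0.02],[0,0,0,-0.15,0,-0.94,0.02],[0,0,0,-0.235,0,-0.92,0.02],[0,0,0,-0.315,0,-0.9,0.02],[0,0,0,0,0,0,0.02]]}}

```text
clock: 7.95
eef_pos: [0.4873, 0.2503, 0.1755]
tool_rot: [-3.141, -0.001, 3.139]
ft_force: [-2.5, 0.9, -1.9]
grip_width: 0.0308
grasp_force: 42.3
```

Converted, -0.0174 m is -0.87, -0.0166 m is -0.83.

Call:
{"fn": "shift_gripper", "kwargs": {"plan": [[0,0,0,-0.39,0,-0.87,0.02],[0,0,0,-0.465,0,-0.83,0.02],[0,0,0,-0.535,0,-0.785,0.02],[0,0,0,-0.6,0,-0.735,0.02],[0,0,0,0,0,0,0.02]]}}

```text
clock: 8.57
eef_pos: [0.5271, 0.2499, 0.2391]
tool_rot: [-3.14, -0.002, 3.139]
ft_force: [-4.0, -1.3, -0.1]
grip_width: 0.0312
grasp_force: 41.5
```

Call:
{"fn": "shift_gripper", "kwargs": {"plan": [[0,0,0,-0.665,0,-0.68,0.02],[0,0,0,-0.72,0,-0.62,0.02],[0,0,0,-0.77,0,-0.555,0.02],[0,0,0,-0.815,0,-0.485,0.02],[0,0,0,0,0,0,0.02]]}}

```text
clock: 9.2
eef_pos: [0.5866, 0.2493, 0.2856]
tool_rot: [-3.139, -0.002, 3.138]
ft_force: [-5.7, -4.0, 1.3]
grip_width: 0.0315
grasp_force: 41.3
```

```bash
python3 - <<'E'
from station import *
import cv2,numpy as np
d=get_image("scene");cv2.imwrite("pics/o.png",cv2.resize(d["image"][:,:,::-1][80:330,250:530],None,fx=2.3,fy=2.3))
np.savez("o.npz",**d);s=get_state();print(s["eef_pos"].round(4),s["ft_force"].round(1),s["grasp_force"])
E
```

```text
[0.5861 0.2493 0.2853] [-5.4 -5.6  0.7] 41.20701491832733
```

View pics/o.png

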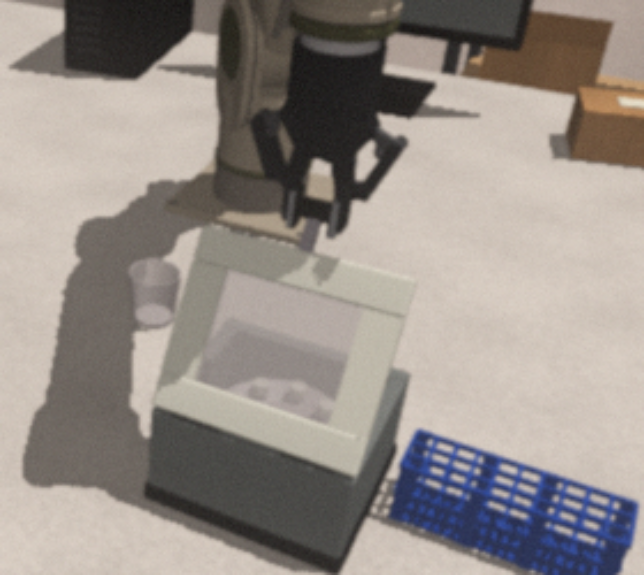

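The picture shows the lid held open by the handle between the fingers, with rack and beaker untouched. The lid's front-edge corners sit at crop (203,228) and (415,280). I check the angle from these.

```bash
python3 - <<'E'
from h import *
d=np.load("o.npz");R=cv2.Rodrigues(d["rvec"])[0];o=-R.T@d["tvec"].ravel()
for p,y in(((203,228),.1475),((415,280),.3475)):
    v=R.T@np.linalg.solve(d["mtx"],np.r_[p[0]/2.3+250,p[1]/2.3+80,1]);X=o+v*(y-o[1])/v[1]
    dx,dz=.69-X[0],X[2]-.1155; print(X.round(3),np.degrees(np.arctan2(dz,dx)-np.arctan2(.012,.18)).round(1),np.hypot(dx,dz).round(3))
E
```

```text
[0.598 0.148 0.265] 54.5 0.176
[0.599 0.348 0.269] 55.4 0.178
```

Call:
{"fn": "shift_gripper", "kwargs": {"plan": [[0,0,0,0,0,0,0.02],[0,0,0,0,0,0,0.02],[0,0,0,0,0,0,0.02],[0,0,0,0,0,0,0.02]]}}

```text
clock: 9.75
eef_pos: [0.5857, 0.2493, 0.2851]
tool_rot: [-3.139, -0.002, 3.139]
ft_force: [-5.4, -3.8, -0.9]
grip_width: 0.0311
grasp_force: 41.1
```

```bash
python3 - <<'E'
from h import *
d=np.load("o.npz")
im=cv2.resize(d["image"][175:280,310:440][:,:,::-1],None,fx=6,fy=5.5,interpolation=cv2.INTER_CUBIC)
for th,c in((0,0),(53,(0,0,255)),(57,(0,200,0)),(61,(255,0,0))):
    t=np.radians(th);P=[]
    for a,y,h in((.18,-.1,.012),(.18,.1,.012),(.218,-.016,.006),(.218,.016,.006),(0,-.1,.012),(0,.1,.012)):
        P.append((.69-a*np.cos(t)+h*np.sin(t),.2485+y,.1155+a*np.sin(t)+h*np.cos(t)))
    p=cv2.projectPoints(np.float64(P),d["rvec"],d["tvec"],d["mtx"],None)[0][:,0]; print(th,p.round(1).tolist())
    if c:
        for q in p: cv2.circle(im,(int((q[0]-309.5)*6),int((q[1]-174.5)*5.5)),4,c,-1)
cv2.imwrite("pics/p.png",im)
E
```

```text
0 [[349.0, 213.1], [429.1, 236.5], [385.8, 217.0], [398.3, 220.6], [317.5, 251.5], [406.9, 282.2]]
53 [[339.9, 177.6], [431.6, 201.1], [382.2, 170.5], [396.8, 174.0], [315.5, 255.5], [405.1, 286.8]]
57 [[338.1, 177.0], [430.9, 200.8], [380.7, 169.4], [395.5, 172.9], [315.4, 255.9], [405.0, 287.2]]
61 [[336.2, 176.8], [430.1, 200.9], [379.0, 168.7], [394.1, 172.3], [315.3, 256.3], [404.9, 287.6]]
```

View pics/p.png

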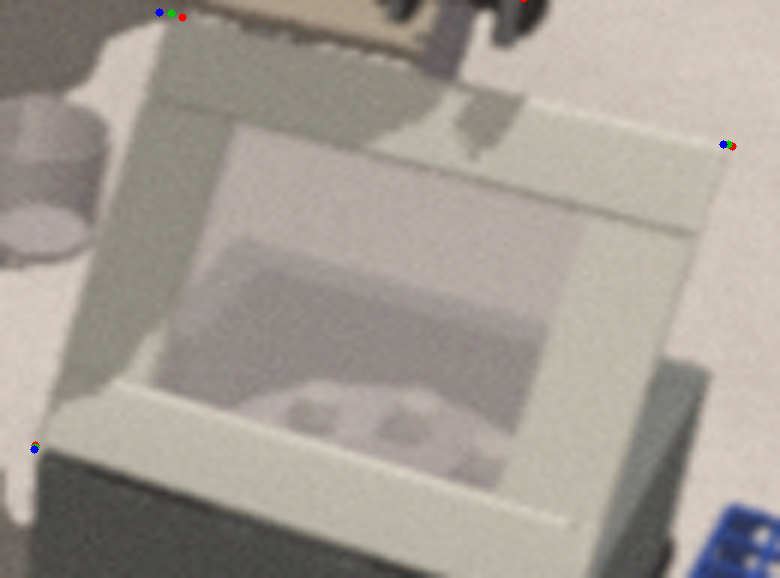

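The projected corners for 57° and 61° (left corner x = 338.1 and 336.2) bracket the seen one at 337.2, so the lid is at about 59°. That agrees with 59.4° from the arm's travel. The vertical pixel position barely changes with angle from this view, so the earlier 55° is not reliable.

```bash
python3 -c "
from station import *
print(sign_off())"
```

```text
the job is handed in; nothing more can be done
None
```

The job is handed in: I pressed the cap to its stop and it came back up. The gripper now holds the lid open at about 59°, and the racks and beaker were not touched.

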